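# Free a child-safety latch and open the cleaning cupboard

## Task

Open the small yellow-doored cleaning-agent cupboard on the counter, which has a child-safety latch inside: ease the door forward by its handle until the hook catches, then reach down through the narrow gap behind the door's top edge, press the white sprung hook gently down and, keeping it down, draw the door past the catch. Swing the door wide open, more than 70 degrees, and let go; do not strain the plastic latch by yanking the caught door or forcing the hook hard down, and leave the jar, jug, cup and plant standing where they are.

Things in the scene. Friction and masses are not known exactly. Their poses are not given: they have to be found in the camera images.
- cupboard: Fixed countertop cupboard of birch plywood, 300 wide (y), 200 deep (x), 270 high, top board 12 thick. Origin on the worktop in the middle of its front plane, where the top board's front edge and the shut door's inner face lie. x points from the front into the cupboard, y to the left as seen facing the door, z up.
- door (a joint): Opening angle of the yellow door in rad: 0 shut, grows as it opens towards the robot, stop at 1.7. Moves easily (under 1 N at the handle) and stays where it is left. The latch stops it at about 0.17 rad; then the gap between the door's inner face and the top board's front edge is about 40 mm wide at the hook, narrower towards the hinge.
- door_hinge (a point): Point on the door's upright hinge line at the cupboard's left front edge (cupboard x 0, y +145 mm), level with the door's top edge. The door is 290 wide, 16 thick, spans 20 to 270 mm above the worktop, covers the whole front. Axes turn with the door: x is normal to its faces, from the outside to the inside; -y runs along the door to its free edge; z up.
- handle (a point): Grip point on the door's upright black round bar handle (11 mm thick, 110 long, axis 35 mm off the outer face, 258 mm from the hinge line, on two short legs): on the bar's axis, 32 mm below the door's top edge, 29 mm below the bar's upper end. Axes of the door.
- latch: Back plate of the white plastic safety latch on the door's inner face, 230 mm from the hinge line. Origin on the inner face, mid-width of the hook, 32 mm below the door's top edge; axes of the door. The hook, an arm 20 mm wide, reaches 72 mm along +x. It is screwed on through slots and may stand up to 6 mm higher or lower than this plate; the reading does not show it.
- press_point (a point): Point 20 mm from the door's inner face (latch x +20 mm), nominally on the hook's level ribbed pressing face, which spans 18 to 58 mm from the inner face; the real face is up to 6 mm higher or lower (slots), to be found by touch. This point is fixed to the back plate and does not move with the hook. Axes of the door.
- hook_root (a point): Nominal root, 2 mm off the inner face, about which the hook bends down against its spring. A finger on the pressing face's near edge needs about 4 N to start it, 5 to 7 N and 1 to 4 mm of travel to free it, the more the higher it stands; fully down (hard stop) after 4.5 mm at about 7 N. Farther out: less force, more travel. It breaks above 14 N of finger force. Axes of the door.
- strike (a point): White plastic catch, 44 mm wide, under the top board just behind its front edge; the hook's upright barb catches on it when the door is pulled. Point on the board's underside, 258 mm above the worktop, above the front plane. With the hook down, draw the door about 0.12 rad farther to carry the barb clear. Hook and strike bear 25 N of pull.
- jar: Bystander: amber glass storage jar with steel lid, 80 mm across, 130 high, on the worktop. Origin under its base.
- jug: Bystander: steel milk jug with handle, 80 mm across, 95 high, on the worktop. Origin under its base.
- cup: Bystander: white mug, 76 mm across, 75 high, on the worktop. Origin under its base.
- plant: Bystander: terracotta pot, 62 mm across and 45 high, leaves up to about 100 mm, on the worktop. Origin under its base.

How it is judged:
By the outcome, as a careful person would: the job done as asked, in the order asked, and still so for the second after the job is handed in, with the robot touching nothing.
It also fails if it takes over 67 s, if anything falls off the work surface, if the arm or the gripper's body presses on something with over 40 N, if the wrist force passes 120 N, or if a joint passes its speed limit or range.

## Robot

A 7-joint arm with a two-finger parallel gripper is mounted at the origin on the work surface. World frame = base frame: x ahead of the robot, y to its left, z up, the work surface at z = 0. Lengths are in mm, angles in rad, forces in N, time in s.
With the tool pointing down it reaches from about 425 to 975 mm from the base axis. Payload 16.7 kg.
Tool frame: the origin (TCP) lies on the centre line of the jaws, within the pads' length; the fingertips stand 14 mm ahead of it and the grasp point (between the pads) lies 5 mm behind it; z points along the fingers, y is the line along which they close (so a half turn about z gives the same grasp; the last joint's range is limited). The gripper opens to 85 mm and grips with 20 to 120 N. Pads are 22 mm wide; open, the fingers measure 114 mm over their backs; the gripper's body (76 mm by 85 mm) begins 54 mm behind the grasp point. The pads swing forward as they close: fully open they stand 13 mm farther back than shut.
Start: joints at [-1.286, 0.426, 0.074, 1.606, -0.034, 1.111, -0.067], TCP at [284.33, 612.155, 245.302] pointing down, gripper open.
Joint ranges: [-2.85, 2.85], [-0.5, 2.14], [-1.23, 1.37], [0.21, 2.46], [-1.02, 4.16], [0.16, 2.05], [-2.73, 2.73]. Speed limits (rad/s): [1.89, 1.89, 2.39, 2.39, 3.01, 3.01, 3.01].

## Interface

Orientations are given as a rotation vector (axis times angle).
In Python, from rig import ctrl gives the robot as it stands.
- The arm moves only by the shell command python3 -m handwheel 'ROWS' [FORCE]. ROWS is JSON, a list that holds one entry, the list of rows, each a list of 7 numbers: the shift along the tool's x, y, z in mm, then the turn, a rotation vector about the tool's x, y, z in units of 8 degrees (1.0 is 8 degrees), then the opening, from -1 (shut) to 1 (fully open). A call has 1 to 10 rows; each row is the pose to reach, as a shift and turn from the pose commanded when the call began, along the tool's axes at that moment; what a row does not reach only later rows make up. A row lasts 1/8 s, in which the tool goes at most 62.5 mm and 10.7 degrees, less where a joint would pass 70% of its speed; a pose out of reach is approached as far as the arm can. A call with a gripper value outside its range is refused whole. The fingers move at their own pace and stop on an object; FORCE is the grip in N (left out, the last holds). Time passes only in rows, so rows that repeat a pose let the fingers close. It gives the time, the measured TCP pose, the force, the opening and the grip force at its end, in the units of the state.
- ctrl.read_state(): the state, without advancing time (a new reading comes with each control period).
- ctrl.grab_frame(name): name is "side" or "top" or "wrist"; returns a dict with "color" (400x640x3 uint8, red, green, blue), "fx", "fy", "cx", "cy" (pixels), "view" (4x4, takes a point from world to camera coordinates); the wrist camera has in their place "T_tool_cam" (4x4, takes a point from camera to tool coordinates, whose origin is the TCP and whose axes are the flange's). Camera axes: x right, y down, z forward; pixel columns grow to the right and rows downward; lengths in mm; the calibration is good to about 2 mm. The wrist camera is an equidistant fisheye: a pixel r from the principal point sees the ray r / f radians off the axis. A picture is of the moment at which its call begins: read the wrist's pose just before it. There is no depth.
- ctrl.finish_job(): hands the job in; it is judged then, once.
The state is a dict: "clock": time; "joint_positions": joint angles; "qvel": joint speeds; "joint_efforts": joint torques, N m; "tcp_pos": TCP position; "ee_rot": TCP orientation; "wrist_force": force on the tool from outside, world axes, zero at the start; "torque": the same for the moment, N m; "opening": finger opening in mm; "grasp_force": force on a finger pad.
Only numpy, scipy, OpenCV 4.12 (cv2) and the standard library are available. Lean on these libraries where they do the work, as an engineer would, in place of code of your own. Each camera call takes 0.05 s, during which the arm holds its last target. There are 200 camera calls.

## Working session

There is one attempt and no reset: what is moved stays moved. The work goes in short steps, Python scripts to look and compute and a shell command to move; the robot and the scene stay as the last step left them, time stands still between calls to the robot, and variables do not carry over. Pictures are saved under pics/ and viewed, at most 10 in all, crops included, and the job is handed in when it is done.

```bash
mkdir -p pics; ls; python3 - <<'E'
from rig import ctrl
import cv2,numpy as np
s=ctrl.read_state(); print(s)
for n in("side","top"):
    f=ctrl.grab_frame(n); cv2.imwrite(f"pics/{n}0.png",f["color"][:,:,::-1]); np.savez(f"pics/{n}0.npz",**f)
    print(n,f["fx"],f["fy"],f["cx"],f["cy"],np.round(f["view"],3).tolist())
E
```

```text
pics
{'clock': 0.0, 'joint_positions': array([-1.2854929 ,  0.42672879,  0.07385111,  1.60664006, -0.03407322,
        1.11084314, -0.06709892]), 'qvel': array([ 1.30818851e-03, -1.35552472e-03, -2.31111221e-05, -1.35213448e-03,
        9.78894585e-04,  3.56853682e-04, -1.49232897e-04]), 'joint_efforts': array([-8.19567267e-04, -9.49828935e+01,  3.76048028e+00, -4.63510966e+01,
        1.91589422e-02,  1.04699060e-02, -3.83682402e-05]), 'tcp_pos': array([284.18920675, 611.79494881, 244.59817774]), 'ee_rot': array([-6.77613778e-01, -3.06746909e+00,  2.11972731e-03]), 'wrist_force': array([ 0.43811284, -0.42841906,  0.45757391]), 'torque': array([ 0.02036687,  0.00287366, -0.03349153]), 'grasp_force': 0.0, 'opening': 85.50240541811476}
side 396.75716775489184 396.75716775489184 318.47655105704257 193.9421372232627 [[-0.988, -0.154, 0.017, 600.893], [-0.108, 0.605, -0.789, 171.939], [0.112, -0.781, -0.614, 1040.841], [0.0, 0.0, 0.0, 1.0]]
top 448.93466429599664 448.93466429599664 323.48378586560955 207.87211827700878 [[0.011, -1.0, 0.007, 28.687], [-0.994, -0.012, -0.108, 616.605], [0.108, -0.006, -0.994, 1289.226], [0.0, 0.0, 0.0, 1.0]]
```

View pics/side0.png

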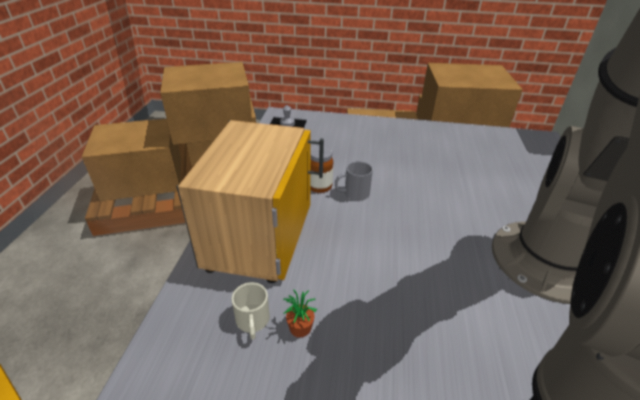

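View pics/top0.png

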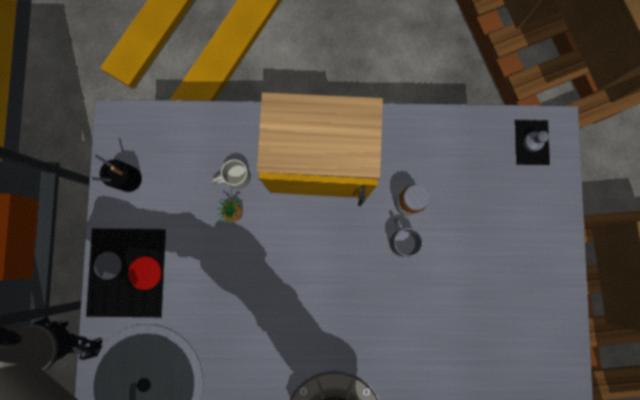

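The side view shows the cupboard with its yellow door facing the robot, with the handle at about (321,158). In the top view, the top board spans about (262,93)–(382,97) at the back and (258,174)–(380,179) at the front. The handle is at (361,195), jar at (414,198), jug at (404,240), cup at (233,173) and plant at (230,208).

```bash
cat > h.py <<'E'
import numpy as np
from scipy.spatial.transform import Rotation as R
def ray(f,u,v):
    V=f["view"]; d=V[:3,:3].T@np.array([(u-f["cx"])/f["fx"],(v-f["cy"])/f["fy"],1]); return -V[:3,:3].T@V[:3,3],d
def onz(f,u,v,z):
    o,d=ray(f,u,v); return (o+d*(z-o[2])/d[2])
def tri(fa,a,fb,b):
    o1,d1=ray(fa,*a);o2,d2=ray(fb,*b)
    t=np.linalg.lstsq(np.c_[d1,-d2],o2-o1,rcond=None)[0]
    p,q=o1+t[0]*d1,o2+t[1]*d2; return (p+q)/2,np.linalg.norm(p-q)
def proj(f,p):
    c=f["view"][:3,:3]@p+f["view"][:3,3]; return f["fx"]*c[0]/c[2]+f["cx"],f["fy"]*c[1]/c[2]+f["cy"]
E
python3 - <<'E'
from h import *
import cv2
t=dict(np.load("pics/top0.npz"));s=dict(np.load("pics/side0.npz"))
hsv=cv2.cvtColor(t["color"],cv2.COLOR_RGB2HSV)
H,S,V=cv2.split(hsv)
roi=np.zeros_like(H);roi[85:200,245:392]=1
wood=((H>8)&(H<22)&(S>50)&(S<170)&(V>110)&(roi>0)).astype(np.uint8)
yel=((H>17)&(H<30)&(S>200)&(V>70)&(roi>0)).astype(np.uint8)
for n,m in(("wood",wood),("yel",yel)):
    c=max(cv2.findContours(m,0,2)[0],key=cv2.contourArea)
    r=cv2.minAreaRect(c); a=cv2.approxPolyDP(c,3,True)[:,0]
    print(n,cv2.contourArea(c),r)
    for p in a: print(p,onz(t,*p,270).round(0))
for n,p,z in(("jar",(414,198),130),("jug",(404,240),95),("cup",(234,172),75),("plant",(230,210),45)): print(n,onz(t,*p,z).round())
print("handle top",onz(t,362,189,267))
cv2.imwrite("pics/z.png",np.hstack([cv2.resize(t["color"][80:215,245:395,::-1],None,fx=3,fy=3,interpolation=2)[:, :400],cv2.resize(s["color"][115:250,180:313,::-1],None,fx=3,fy=3)]))
cv2.imwrite("pics/z.png",np.vstack([cv2.resize(t["color"][150:215,245:395,::-1],(750,325),interpolation=2),cv2.resize(s["color"][120:170,230:380,::-1],(750,250),interpolation=2)]))
E
```

```text
wood 9635.0 ((319.9138488769531, 138.05078125), (123.19891357421875, 87.53169250488281), 3.1798300743103027)
[262  93] [875. 193. 270.]
[259 178] [662. 195. 270.]
[260 171] [679. 193. 270.]
[373 177] [668. -83. 270.]
[377 185] [648. -92. 270.]
[381  98] [ 867. -103.  270.]
yel 1721.0 ((317.639404296875, 184.66969299316406), (116.37065124511719, 18.054723739624023), 3.094058036804199)
[260 173] [674. 193. 270.]
[272 191] [630. 162. 270.]
[357 195] [623. -44. 270.]
[353 191] [633. -34. 270.]
[365 184] [650. -63. 270.]
[366 195] [623. -66. 270.]
[376 183] [653. -90. 270.]
[375 179] [663. -87. 270.]
jar [ 636. -211.  130.]
jug [ 522. -189.   95.]
cup [712. 294.  75.]
plant [606. 308.  45.]
handle top [638.21832131 -56.1395959  267.        ]
```

View pics/z.png

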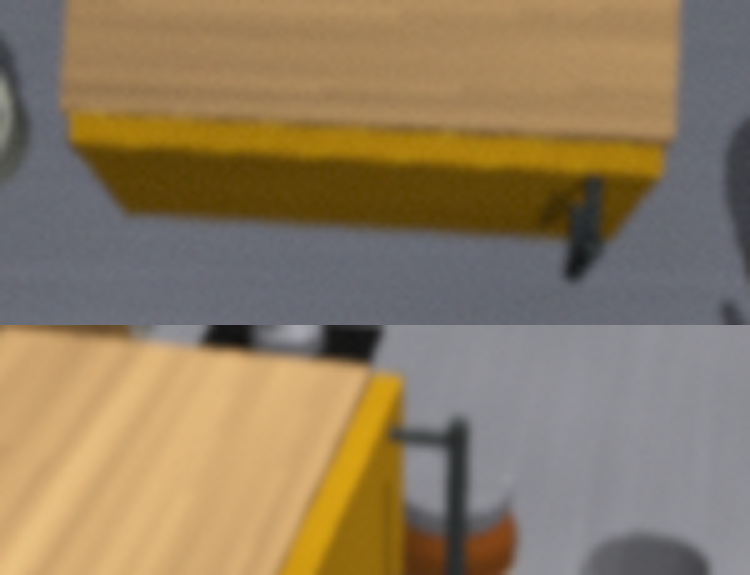

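```bash
python3 - <<'E'
from h import *
t=dict(np.load("pics/top0.npz"));s=dict(np.load("pics/side0.npz"))
L=onz(t,257.4,172,270);Rr=onz(t,380,177.6,270);print("front corners",L,Rr,np.linalg.norm(L-Rr))
bl=onz(t,261.5,93,270);br=onz(t,382.5,97,270);print(bl,br,np.linalg.norm(L-bl),np.linalg.norm(Rr-br))
print("side front corners L/R",onz(s,274,196,270),onz(s,230+370/5,120+40/5,270))
yv=(L-Rr);yv/=np.linalg.norm(yv);yv[2]=0;xv=np.array([yv[1],-yv[0],0]);o=(L+Rr)/2;o[2]=0
print("origin",o,"yaw",np.degrees(np.arctan2(xv[1],xv[0])))
print("handle tri",tri(t,(363,196),s,(321.7,139.5)))
P=lambda x,y,z:o+xv*x+yv*y+np.array([0,0,z])
for n,p in(("handle top end",P(-51,-113,267)),("hinge",P(0,145,270)),("back corner",P(200,150,270)),("front R",P(0,-150,270)),("front L",P(0,150,270))): print(n,p.round(),np.round(proj(t,p),1),np.round(proj(s,p),1))
E
```

```text
front corners [676.4842554  198.90161277 270.        ] [666.34289311 -99.66813149 270.        ] 298.7419277851745
[875.44749117 194.07888202 270.        ] [ 869.28369882 -106.39845683  270.        ] 199.02167701565847 203.05237723627675
side front corners L/R [672.91208467 194.7933923  270.        ] [665.4145417 -94.7456719 270.       ]
origin [671.41357425  49.61674064   0.        ] yaw -1.9453878493876333
handle tri (array([617.71344047, -59.25787647, 262.08370167]), np.float64(7.968849971445356))
handle top end [617. -62. 267.] [364.2 197.8] [320.8 137.1]
hinge [676. 195. 270.] [259.2 172.1] [272.4 195.7]
back corner [876. 193. 270.] [262.   92.6] [178.5 184.8]
front R [ 666. -100.  270.] [380.3 177.6] [304. 127.]
front L [677. 200. 270.] [257.1 172. ] [271.7 197.2]
```

Cupboard origin is near (671, 50) with yaw about -1.7°, and both views agree on its size and corners. The handle grip point should be near (617, -62, 238), so I'm moving above it.

```bash
python3 -m handwheel '[[[0,0,-60,0,0,0,1],[-120,-97,-90,0,0,-0.6,1],[-585,-471,-90,0,0,-2.9,1],[-585,-471,-90,0,0,-2.9,1],[-585,-471,-90,0,0,-2.9,1],[-585,-471,-90,0,0,-2.9,1],[-585,-471,-90,0,0,-2.9,1],[-585,-471,-90,0,0,-2.9,1],[-585,-471,-90,0,0,-2.9,1],[-585,-471,-90,0,0,-2.9,1]]]' 30
cat >> h.py <<'E'
def togo(s,target,yaw_y=None):
    "shift in tool axes (mm) and turn in 8-degree units to reach target with tool down and tool y at yaw_y (deg)"
    Rt=R.from_rotvec(s["ee_rot"]); d=Rt.inv().apply(np.array(target)-s["tcp_pos"]); rv=None
    if yaw_y is not None:
        a=np.radians(yaw_y); y=np.array([np.cos(a),np.sin(a),0]); z=np.array([0,0,-1.]); D=R.from_matrix(np.c_[np.cross(y,z),y,z])
        rv=((Rt.inv()*D).as_rotvec()/np.radians(8)).round(2)
    return d.round(1),rv
E
python3 - <<'E'
from rig import ctrl
from h import *
s=ctrl.read_state();print(s["tcp_pos"],s["joint_positions"].round(2),togo(s,(617,-62,330),88.3))
E
```

```text
clock: 1.35
tcp_pos: [532.9, 106.9, 330.4]
ee_rot: [-0.047, -3.141, -0.0]
wrist_force: [1.2, 0.8, -0.2]
opening: 85.4
grasp_force: 0.0
[532.87774147 106.8829537  330.39208129] [-0.62  0.14  0.34  1.81 -0.05  1.2   1.28] (array([ -89.1, -166.3,    0.4]), array([ 0., -0., -0.]))
```

```bash
python3 -m handwheel '[[[-85,-160,0,0,0,0,1],[-85,-160,0,0,0,0,1],[-85,-160,0,0,0,0,1],[-85,-160,0,0,0,0,1],[-85,-160,0,0,0,0,1],[-85,-160,0,0,0,0,1]]]'
python3 - <<'E'
from rig import ctrl
from h import *
import cv2
s=ctrl.read_state();f=ctrl.grab_frame("wrist");print(s["tcp_pos"],s["ee_rot"],togo(s,(617,-62,330),88.3))
np.savez("pics/w1.npz",**f,**{k:s[k] for k in("tcp_pos","ee_rot")})
print({k:np.round(v,3).tolist() for k,v in f.items() if k!="color"})
cv2.imwrite("pics/w1.png",f["color"][:,:,::-1])
E
```

```text
clock: 2.1
tcp_pos: [612.4, -52.2, 330.3]
ee_rot: [-0.044, -3.141, -0.001]
wrist_force: [0.5, 0.4, -0.2]
opening: 85.2
grasp_force: 0.0
[612.39358119 -52.23248123 330.25870545] [-4.41354607e-02 -3.14096369e+00 -8.28605159e-04] (array([-4.9, -9.6,  0.3]), array([ 0.  , -0.  ,  0.01]))
{'fx': 309.707, 'fy': 309.707, 'cx': 319.771, 'cy': 195.684, 'T_tool_cam': [[0.0, -0.951, -0.31, 79.219], [1.0, -0.0, 0.001, -1.613], [-0.001, -0.31, 0.951, -128.788], [0.0, 0.0, 0.0, 1.0]]}
```

View pics/w1.png

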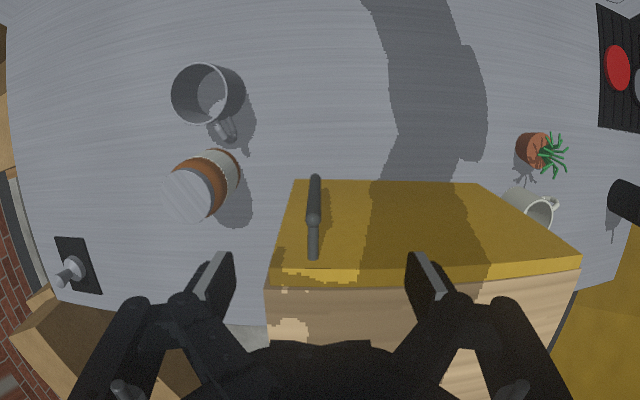

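The wrist view shows the bar's upper end near (313,219), where the leg meets it. The leg runs to the door at about (313,258). The door's top strip runs from (268,286) to (582,254), and the jar and jug are well clear on the left.

```bash
cat >> h.py <<'E'
def wray(f,u,v):
    r=np.array([u-f["cx"],v-f["cy"]])/f["fx"]; th=np.linalg.norm(r)
    d=np.r_[r/th*np.sin(th),np.cos(th)]; T=f["T_tool_cam"]; Rt=R.from_rotvec(f["ee_rot"])
    return Rt.apply(T[:3,3])+f["tcp_pos"],Rt.apply(T[:3,:3]@d)
def wonz(f,u,v,z):
    o,d=wray(f,u,v); return o+d*(z-o[2])/d[2]
E
python3 - <<'E'
from h import *
f=dict(np.load("pics/w1.npz"))
print("bar top",wonz(f,313,219,267),wonz(f,313,216,267))
for p in((267,287),(582,255),(273,269),(580,262)): print(p,wonz(f,*p,270).round(1))
E
```

```text
bar top [611.95463117 -58.22462472 267.        ] [609.78968947 -58.14711343 267.        ]
(267, 287) [664.8 -94.3 270. ]
(582, 255) [661.4 195.6 270. ]
(273, 269) [648.9 -88.2 270. ]
(580, 262) [669.1 195.9 270. ]
```

```bash
python3 -m handwheel '[[[-2,-8,30,0,0,0,1],[-2,-8,75,0,0,0,1],[-2,-8,97,0,0,0,1],[-2,-8,97,0,0,0,1]]]'
python3 -m handwheel '[[[0,0,0,0,0,0,-0.7],[0,0,0,0,0,0,-0.7],[0,0,0,0,0,0,-1],[0,0,0,0,0,0,-1],[0,0,0,0,0,0,-1],[0,0,0,0,0,0,-1]]]' 30
```

```text
clock: 2.65
tcp_pos: [613.6, -60.7, 232.2]
ee_rot: [-0.045, -3.139, 0.0]
wrist_force: [0.3, -0.7, 1.3]
opening: 85.3
grasp_force: 0.0
clock: 3.4
tcp_pos: [615.8, -57.6, 234.1]
ee_rot: [0.042, 3.139, 0.006]
wrist_force: [4.1, 18.7, 3.3]
opening: 9.9
grasp_force: 31.2
```

```bash
python3 -m handwheel '[[[0,4,0,0,0,0,-1],[6,5,0,0,0,0.17,-1],[12.8,7,0,0,0,0.36,-1],[19,8.5,0,0,0,0.54,-1],[25,10,0,0,0,0.72,-1],[30,12,0,0,0,0.86,-1],[30,12,0,0,0,0.86,-1]]]'
```

```text
clock: 4.28
tcp_pos: [585.0, -48.2, 234.0]
ee_rot: [0.235, 3.131, 0.001]
wrist_force: [1.2, 3.1, 5.3]
opening: 10.2
grasp_force: 31.1
```

```bash
python3 -m handwheel '[[[4,0.8,0,0,0,0.11,-1],[8,1.5,0,0,0,0.22,-1],[8,1.5,0,0,0,0.22,-1]]]'; python3 -m handwheel '[[[1.3,0.2,0,0,0,0.04,-1],[2.6,0.5,0,0,0,0.08,-1],[2.6,0.5,0,0,0,0.08,-1]]]'
```

```text
clock: 4.65
tcp_pos: [577.5, -45.4, 234.0]
ee_rot: [0.284, 3.127, 0.002]
wrist_force: [2.0, 5.0, 5.8]
opening: 10.3
grasp_force: 31.2
clock: 5.03
tcp_pos: [575.2, -44.3, 234.0]
ee_rot: [0.301, 3.126, 0.002]
wrist_force: [1.5, 5.5, 6.4]
opening: 9.8
grasp_force: 31.2
```

```bash
python3 -m handwheel '[[[1.5,0.3,0,0,0,0.05,-1],[1.5,0.3,0,0,0,0.05,-1],[1.5,0.3,0,0,0,0.05,-1]]]';python3 -m handwheel '[[[1.5,0.3,0,0,0,0.05,-1],[1.5,0.3,0,0,0,0.05,-1],[1.5,0.3,0,0,0,0.05,-1]]]'
```

```text
clock: 5.4
tcp_pos: [574.5, -44.1, 234.1]
ee_rot: [0.312, 3.123, 0.001]
wrist_force: [8.9, 3.9, 2.0]
opening: 9.9
grasp_force: 30.7
clock: 5.78
tcp_pos: [574.2, -43.9, 234.1]
ee_rot: [0.322, 3.119, 0.0]
wrist_force: [17.9, 1.6, -5.9]
opening: 10.0
grasp_force: 29.9
```

Caught at about 18 N. I'm easing back until the pull is light.

```bash
python3 -m handwheel '[[[-2.7,-0.5,0,0,0,-0.1,-1],[-2.7,-0.5,0,0,0,-0.1,-1],[-2.7,-0.5,0,0,0,-0.1,-1]]]'
```

```text
clock: 6.15
tcp_pos: [575.1, -44.3, 234.1]
ee_rot: [0.301, 3.125, 0.002]
wrist_force: [3.5, 5.1, 5.7]
opening: 10.0
grasp_force: 31.2
```

```bash
python3 -m handwheel '[[[0,0,0,0,0,0,0.3],[0,0,0,0,0,0,0.3],[0,0,0,0,0,0,0.3],[0,0,0,0,0,0,0.3]]]'; python3 -m handwheel '[[[0,0,-50,0,0,0,0.3],[0,0,-110,0,0,0,0.3],[60,0,-115,0,0,0,-1],[60,0,-115,0,0,0,-1],[60,0,-115,0,0,0,-1]]]'
python3 - <<'E'
from rig import ctrl
from h import *
import cv2
s=ctrl.read_state();f=ctrl.grab_frame("wrist");t=ctrl.grab_frame("top");print(s["tcp_pos"],s["ee_rot"],s["wrist_force"])
np.savez("pics/w2.npz",**f,**{k:s[k] for k in("tcp_pos","ee_rot")});np.savez("pics/t2.npz",**t)
a=cv2.resize(f["color"][130:370,220:600,::-1],(760,480),interpolation=2)
cv2.imwrite("pics/w2.png",a)
E
```

```text
clock: 6.65
tcp_pos: [574.2, -45.2, 233.3]
ee_rot: [-0.301, -3.127, 0.0]
wrist_force: [0.9, 0.2, -0.6]
opening: 55.1
grasp_force: 0.0
clock: 7.28
tcp_pos: [515.5, -33.5, 348.6]
ee_rot: [0.3, 3.127, 0.001]
wrist_force: [0.1, -0.6, -0.8]
opening: 1.4
grasp_force: 0.0
[515.54899182 -33.46582807 348.56996333] [3.00281472e-01 3.12657581e+00 8.23116752e-04] [ 0.11706916 -0.56145742 -0.77334594]
```

View pics/w2.png

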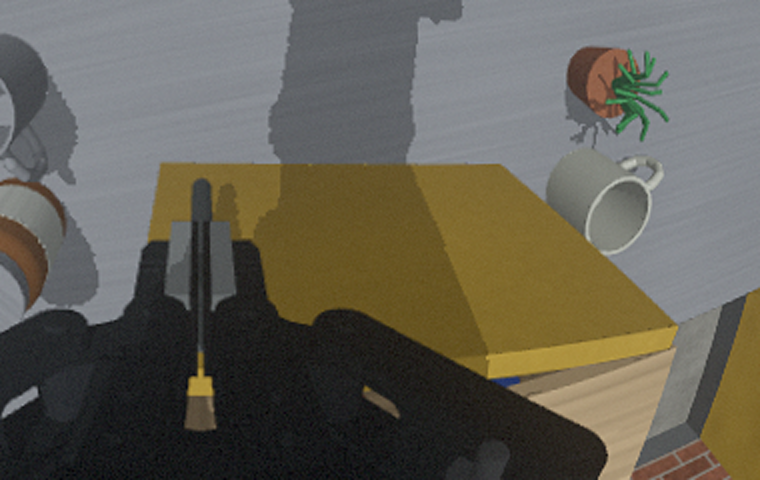

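The gripper hides the gap near the hook here. The door's top strip is visible from (487,355)/(487,378) to (676,325)/(676,345) in the crop, and the open gap lies behind it.

```bash
python3 - <<'E'
from h import *
import cv2
f=dict(np.load("pics/w2.npz"));t=dict(np.load("pics/t2.npz"))
for n,p in(("out",(487,355)),("out",(675,325)),("in",(488,379)),("in",(676,347))): print(n,wonz(f,220+p[0]/2,130+p[1]/2,270).round(1))
print("bar",wonz(f,220+202/2,130+183/2,267))
cv2.imwrite("pics/t2.png",cv2.resize(t["color"][150:215,250:390,::-1],(770,358),interpolation=2))
E
```

```text
out [635.8  76.8 270. ]
out [659.8 196.7 270. ]
in [651.9  78.4 270. ]
in [677.7 202.4 270. ]
bar [524.84052477 -35.75153607 267.        ]
```

View pics/t2.png

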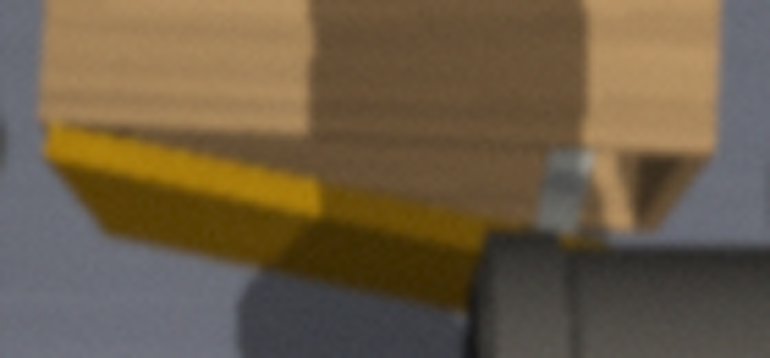

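```bash
python3 - <<'E'
from h import *
t=dict(np.load("pics/t2.npz"))
g=lambda u,v,z:onz(t,250+u/5.5,150+v/5.5,z).round(1)
a,b=g(60,124,270),g(480,219,270); print("door inner",a,b,np.degrees(np.arctan2(a[0]-b[0],a[1]-b[1])))
print("hook near/far",g(556,228,238),g(572,152,238))
print("board edge",g(40,120,270),g(718,150,270))
E
```

```text
door inner [675.2 190.3 270. ] [635.    4.2 270. ] 12.18933916564347
hook near/far [636.1 -31.6 238. ] [671.2 -38.7 238. ]
board edge [676.9 199.2 270. ] [ 667.2 -101.   270. ]
```

```bash
python3 - <<'E'
from rig import ctrl
from h import *
s=ctrl.read_state();print(togo(s,(648,-33.5,300),78.5))
E
```

```text
(array([-129.6,   25.4,   48. ]), array([-0.  , -0.  ,  0.06]))
```

```bash
python3 -m handwheel '[[[-60,12,0,0,0,0,-1],[-110,21,0,0,0,0,-1],[-129.5,25.5,20,0,0,0,-1],[-129.5,25.5,43,0,0,0,-1],[-129.5,25.5,48,0,0,0,-1],[-129.5,25.5,48,0,0,0,-1]]]'
python3 - <<'E'
from rig import ctrl
from h import *
import cv2
s=ctrl.read_state();print(s["tcp_pos"],s["wrist_force"],s["opening"],togo(s,(648,-33.5,262),78.5))
t=ctrl.grab_frame("wrist")
cv2.imwrite("pics/w3.png",cv2.resize(t["color"][150:380,200:500,::-1],(750,575),interpolation=2))
E
```

```text
clock: 8.12
tcp_pos: [647.6, -33.5, 300.2]
ee_rot: [-0.301, -3.126, 0.001]
wrist_force: [0.3, 0.2, 0.9]
opening: -0.3
grasp_force: 0.0
[647.58448995 -33.46730048 300.24449021] [0.25060983 0.23091709 0.9185534 ] -0.34677643439170114 (array([-0.4,  0.1, 38.2]), array([-0.  , -0.  ,  0.06]))
```

View pics/w3.png

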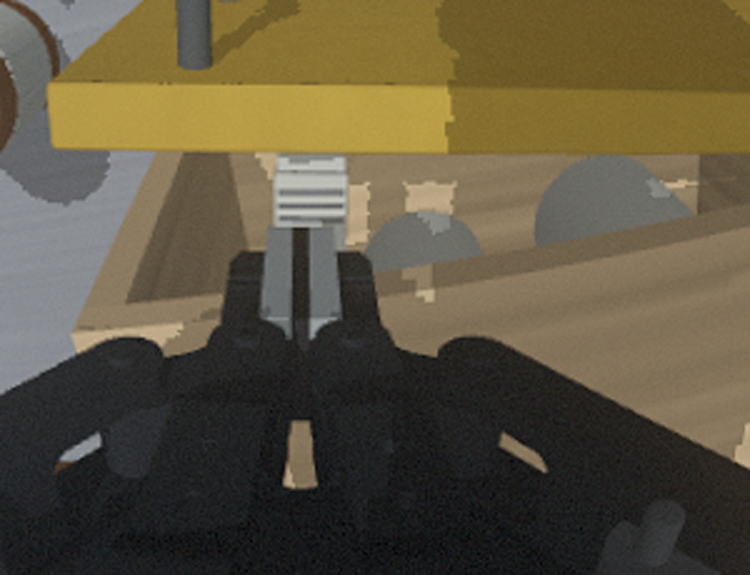

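The fingertips at crop (303,230) line up with the white ribbed hook at (310,190), and the door's inner edge (row 150) is parallel to the tool. I'm descending now.

```bash
python3 -m handwheel '[[[0,0,15,0,0,0,-1],[0,0,30,0,0,0,-1],[0,0,39,0,0,0,-1],[0,0,39,0,0,0,-1]]]'; python3 -m handwheel '[[[0,0,1,0,0,0,-1],[0,0,2,0,0,0,-1],[0,0,2,0,0,0,-1]]]'; python3 -m handwheel '[[[0,0,1,0,0,0,-1],[0,0,2,0,0,0,-1],[0,0,2,0,0,0,-1]]]'
```

```text
clock: 8.68
tcp_pos: [647.0, -33.2, 260.4]
ee_rot: [-0.301, -3.126, 0.0]
wrist_force: [-0.2, 0.0, 0.6]
opening: -0.1
grasp_force: 0.0
clock: 9.05
tcp_pos: [647.5, -33.3, 259.5]
ee_rot: [0.301, 3.127, 0.0]
wrist_force: [-0.8, 0.4, 0.0]
opening: 0.3
grasp_force: 0.0
clock: 9.43
tcp_pos: [647.4, -33.3, 257.2]
ee_rot: [-0.301, -3.127, 0.0]
wrist_force: [0.3, 0.7, -0.1]
opening: 0.0
grasp_force: 0.0
```

```bash
for i in 1 ; do python3 -m handwheel '[[[0,0,1,0,0,0,-1],[0,0,1.5,0,0,0,-1],[0,0,1.5,0,0,0,-1]]]' | egrep 'tcp|force'; done;  python3 -m handwheel '[[[0,0,1,0,0,0,-1],[0,0,1,0,0,0,-1]]]' | egrep 'tcp|force'; python3 -m handwheel '[[[0,0,1,0,0,0,-1],[0,0,1,0,0,0,-1]]]' | egrep 'tcp|force'
```

```text
tcp_pos: [647.4, -33.3, 255.8]
wrist_force: [0.7, 0.1, -0.2]
grasp_force: 0.0
tcp_pos: [647.4, -33.3, 254.7]
wrist_force: [-0.5, 0.6, -0.2]
grasp_force: 0.0
tcp_pos: [647.4, -33.3, 253.7]
wrist_force: [0.2, 0.3, 0.5]
grasp_force: 0.0
```

```bash
python3 -m handwheel '[[[0,0,1,0,0,0,-1],[0,0,1,0,0,0,-1]]]' | egrep 'tcp|force'; python3 -m handwheel '[[[0,0,1,0,0,0,-1],[0,0,1,0,0,0,-1]]]' | egrep 'tcp|force'
```

```text
tcp_pos: [647.4, -33.3, 252.7]
wrist_force: [0.7, -0.4, 0.1]
grasp_force: 0.0
tcp_pos: [647.4, -33.3, 251.8]
wrist_force: [-0.1, -0.2, 0.2]
grasp_force: 0.0
```

```bash
python3 -m handwheel '[[[0,0,1,0,0,0,-1],[0,0,1,0,0,0,-1]]]' | egrep 'tcp|force'
```

```text
tcp_pos: [647.6, -33.3, 251.0]
wrist_force: [-0.3, 0.1, 2.8]
grasp_force: 1.9
```

```bash
python3 -m handwheel '[[[0,0,0.7,0,0,0,-1],[0,0,0.7,0,0,0,-1]]]' | egrep 'tcp|force'
```

```text
tcp_pos: [647.6, -33.3, 250.3]
wrist_force: [0.0, -0.7, 5.2]
grasp_force: 2.1
```

```bash
python3 -m handwheel '[[[0,0,0.7,0,0,0,-1],[0,0,0.7,0,0,0,-1]]]' | egrep 'tcp|force'
```

```text
tcp_pos: [647.5, -33.3, 249.4]
wrist_force: [-0.0, -0.2, 4.9]
grasp_force: 2.4
```

```bash
python3 -m handwheel '[[[0,0,0.7,0,0,0,-1],[0,0,0.7,0,0,0,-1]]]' | egrep 'tcp|force'
```

```text
tcp_pos: [647.5, -33.3, 248.8]
wrist_force: [0.6, -0.8, 4.8]
grasp_force: 2.6
```

```bash
python3 -m handwheel '[[[0,0,0.7,0,0,0,-1],[0,0,0.7,0,0,0,-1]]]' | egrep 'tcp|force'
```

```text
tcp_pos: [647.5, -33.3, 248.1]
wrist_force: [0.6, -0.4, 5.1]
grasp_force: 2.8
```

```bash
python3 -m handwheel '[[[0,0,0.7,0,0,0,-1],[0,0,0.7,0,0,0,-1]]]' | egrep 'tcp|force'
```

```text
tcp_pos: [647.4, -33.3, 247.4]
wrist_force: [-0.5, -0.0, 5.8]
grasp_force: 3.0
```

```bash
python3 -m handwheel '[[[0,0,0.4,0,0,0,-1],[1.5,-0.1,0.4,0,0,0.05,-1],[3,-0.3,0.4,0,0,0.1,-1],[3,-0.3,0.4,0,0,0.1,-1]]]' | egrep 'tcp|force'
```

```text
tcp_pos: [644.4, -32.9, 247.1]
wrist_force: [-1.1, 0.3, 6.4]
grasp_force: 3.1
```

```bash
python3 -m handwheel '[[[1.5,-0.1,0,0,0,0.05,-1],[3,-0.3,0,0,0,0.1,-1],[3,-0.3,0,0,0,0.1,-1]]]' | egrep 'tcp|force'
```

```text
tcp_pos: [641.4, -32.5, 247.1]
wrist_force: [-0.6, 0.4, 6.4]
grasp_force: 3.1
```

```bash
python3 -m handwheel '[[[1.5,-0.1,0,0,0,0.05,-1],[3,-0.3,0,0,0,0.1,-1],[4.5,-0.4,0,0,0,0.14,-1],[4.5,-0.4,0,0,0,0.14,-1]]]' | egrep 'tcp|force'
```

```text
tcp_pos: [637.0, -31.8, 247.1]
wrist_force: [0.3, 1.7, 6.5]
grasp_force: 3.1
```

```bash
python3 - <<'E'
from rig import ctrl
from h import *
import cv2
t=ctrl.grab_frame("wrist");np.savez("pics/w4.npz",**t)
cv2.imwrite("pics/w4.png",cv2.resize(t["color"][150:380,200:500,::-1],(750,575),interpolation=2))
E
```

```text
(no output)
```

View pics/w4.png

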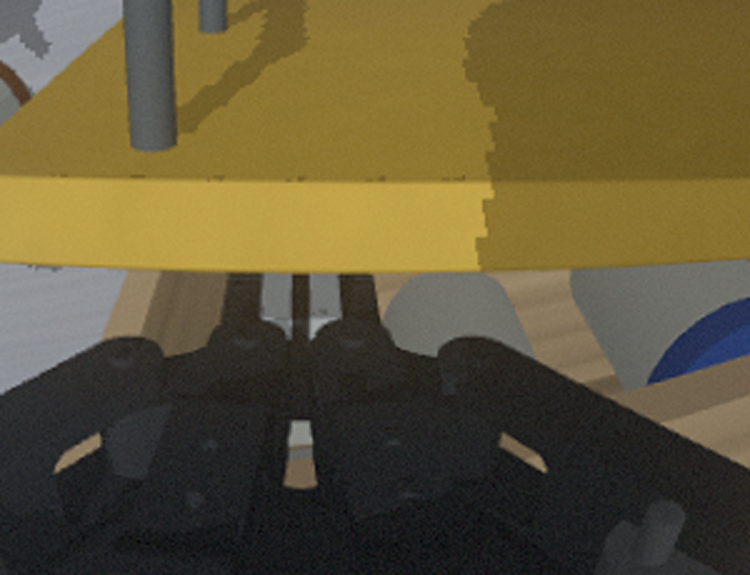

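The door's inner edge is at row 270, with the fingers close behind it and the hook below them. Forces are low, so I keep drawing with the hook held down.

```bash
python3 -m handwheel '[[[2,-0.2,0,0,0,0.06,-1],[4,-0.4,0,0,0,0.12,-1],[6,-0.6,0,0,0,0.19,-1],[8,-0.8,0,0,0,0.25,-1],[8,-0.8,0,0,0,0.25,-1]]]' | egrep 'tcp|force'
```

```text
tcp_pos: [629.1, -30.4, 247.2]
wrist_force: [-0.1, 2.8, 5.5]
grasp_force: 3.1
```

```bash
python3 -m handwheel '[[[2,-0.2,0,0,0,0.06,-1],[4,-0.4,0,0,0,0.12,-1],[6,-0.6,0,0,0,0.19,-1],[8,-0.8,0,0,0,0.25,-1],[8,-0.8,0,0,0,0.25,-1]]]' | egrep 'tcp|force'
```

```text
tcp_pos: [621.2, -28.8, 247.2]
wrist_force: [0.2, 3.5, 5.9]
grasp_force: 3.1
```

```bash
python3 -m handwheel '[[[3,-0.3,0,0,0,0.09,-1],[6,-0.6,0,0,0,0.19,-1],[9,-0.9,0,0,0,0.28,-1],[12,-1.2,0,0,0,0.37,-1],[12,-1.2,0,0,0,0.37,-1]]]' | egrep 'tcp|rot|force'
```

```text
tcp_pos: [609.4, -26.0, 247.2]
ee_rot: [0.563, 3.09, 0.002]
wrist_force: [0.5, 3.9, 6.3]
grasp_force: 3.1
```

```bash
python3 -m handwheel '[[[3,0.3,0,0,0,0.09,-1],[6,0.4,0,0,0,0.19,-1],[9,0.5,0,0,0,0.28,-1],[12,0.5,0,0,0,0.37,-1],[12,0.5,0,0,0,0.37,-1]]]' | egrep 'tcp|rot|force'; python3 - <<'E'
from rig import ctrl
import cv2,numpy as np
t=ctrl.grab_frame("top");np.savez("pics/t5.npz",**t)
w=ctrl.grab_frame("side")
cv2.imwrite("pics/t5.png",np.vstack([cv2.resize(t["color"][150:215,250:390,::-1],(646,300),interpolation=2),cv2.resize(w["color"][100:190,200:394,::-1],(646,300),interpolation=2)]))
E
```

```text
tcp_pos: [598.2, -22.1, 247.1]
ee_rot: [0.643, 3.075, 0.001]
wrist_force: [0.1, 2.5, 6.4]
grasp_force: 3.1
```

View pics/t5.png

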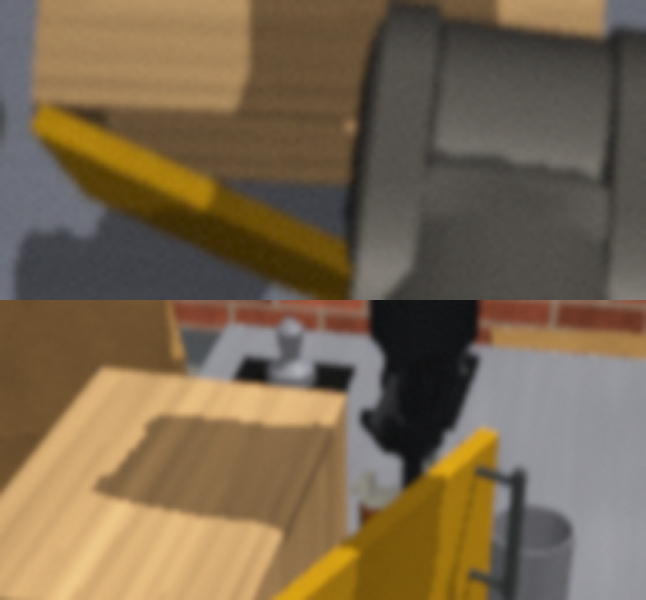

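The door is open about 0.4 rad. The hook is clear of the strike, since the gap exceeds its 72 mm reach. Next I lift off the hook and work out the sweep along the inner face.

```bash
python3 -m handwheel '[[[0,0,-5,0,0,0,-1],[0,0,-15,0,0,0,-1],[0,0,-15,0,0,0,-1]]]'; cat > arc.py <<'E'
from rig import ctrl
from h import *
import sys
s=ctrl.read_state();print(s["joint_positions"].round(2),s["tcp_pos"])
for th,r,off in eval(sys.argv[1]):
    psi=np.radians(th+1.7); xd=np.array([np.cos(psi),-np.sin(psi)]);yd=np.array([np.sin(psi),np.cos(psi)])
    p=np.array([676,196.5])+off*xd-r*yd
    d,rv=togo(s,(*p,262),90-th-1.7); print(th,p.round(),d,rv)
E
python3 arc.py '[(t,230-(t-20)*.6,11) for t in (25,32,39,46,53,60,67,74,81,86)]'
```

```text
clock: 16.7
tcp_pos: [598.5, -22.5, 262.7]
ee_rot: [0.643, 3.074, 0.0]
wrist_force: [0.3, 0.4, -0.2]
opening: 0.1
grasp_force: 0.0
[-0.51  0.32  0.55  1.79 -0.18  1.09  1.26] [598.4776122  -22.49947142 262.73093433]
25 [584. -11.] [17.9  4.4  0.7] [0.   0.01 0.38]
32 [562.   5.] [44.9 10.4  0.7] [0.   0.01 1.26]
39 [542.  24.] [70.4 19.5  0.7] [0.   0.01 2.13]
46 [525.  44.] [94.2 31.4  0.7] [0.   0.   3.01]
53 [511.  66.] [115.8  46.    0.7] [0.   0.   3.88]
60 [500.  89.] [135.1  62.7   0.7] [0.   0.   4.76]
67 [492. 113.] [151.9  81.4   0.6] [0.01 0.   5.63]
74 [487. 137.] [165.9 101.5   0.6] [0.01 0.   6.51]
81 [486. 161.] [177.  122.8   0.6] [0.01 0.   7.38]
86 [486. 178.] [183.2 138.5   0.6] [0.01 0.   8.01]
```

```bash
python3 -m handwheel '[[[9,2,0,0,0,0.2,-1],[18,4.5,0,0,0,0.4,-1],[31,7.5,0,0,0,0.8,-1],[45,10.5,0,0,0,1.25,-1],[58,15,0,0,0,1.7,-1],[70,19.5,0,0,0,2.1,-1],[82,25,0,0,0,2.55,-1],[94,31,0,0,0,3,-1],[105,38.5,0,0,0,3.45,-1],[116,46,0,0,0,3.9,-1]]]'; python3 arc.py '[(t,230-(t-20)*.6,11) for t in (57,60,64,67,70,74,78,81,84,87)]'
```

```text
clock: 17.95
tcp_pos: [510.0, 66.3, 261.8]
ee_rot: [-1.45, -2.787, 0.001]
wrist_force: [-0.1, -0.4, -0.1]
opening: -0.3
grasp_force: 0.4
[-0.78  0.16  0.6   1.97 -0.1   1.05  0.47] [510.02092351  66.33383614 261.84824275]
57 [504.  79.] [13.9  2.6 -0.2] [-0.    0.    0.47]
60 [500.  89.] [24.5  4.8 -0.2] [-0.    0.    0.84]
64 [495. 103.] [38.4  8.5 -0.2] [-0.    0.    1.34]
67 [492. 113.] [48.5 12.  -0.2] [-0.    0.    1.72]
70 [490. 123.] [58.4 15.9 -0.2] [-0.    0.    2.09]
74 [487. 137.] [71.  21.9 -0.2] [-0.    0.    2.59]
78 [486. 151.] [83.  28.7 -0.2] [-0.    0.    3.09]
81 [486. 161.] [91.6 34.3 -0.2] [-0.    0.    3.47]
84 [486. 171.] [99.8 40.3 -0.2] [-0.    0.    3.84]
87 [486. 181.] [107.6  46.7  -0.2] [-0.    0.    4.22]
```

```bash
python3 -m handwheel '[[[14,2.5,0,0,0,0.45,-1],[24.5,5,0,0,0,0.85,-1],[38.5,8.5,0,0,0,1.35,-1],[48.5,12,0,0,0,1.7,-1],[58.5,16,0,0,0,2.1,-1],[71,22,0,0,0,2.6,-1],[83,28.5,0,0,0,3.1,-1],[91.5,34.5,0,0,0,3.45,-1],[100,40.5,0,0,0,3.85,-1],[104,43.5,0,0,0,4,-1]]]'; python3 - <<'E'
from rig import ctrl
import cv2,numpy as np
t=ctrl.grab_frame("top");w=ctrl.grab_frame("side")
cv2.imwrite("pics/t6.png",np.vstack([cv2.resize(t["color"][80:280,:,::-1],(800,250)),cv2.resize(w["color"][100:380,100:500,::-1],(500,350))[:, :].copy() if 0 else cv2.copyMakeBorder(cv2.resize(w["color"][80:360,100:500,::-1],(500,350)),0,0,0,300,0)]))
E
```

```text
clock: 19.2
tcp_pos: [485.8, 176.7, 261.7]
ee_rot: [-2.16, -2.282, 0.001]
wrist_force: [-0.3, -1.1, -0.6]
opening: 0.3
grasp_force: 0.4
```

View pics/t6.png

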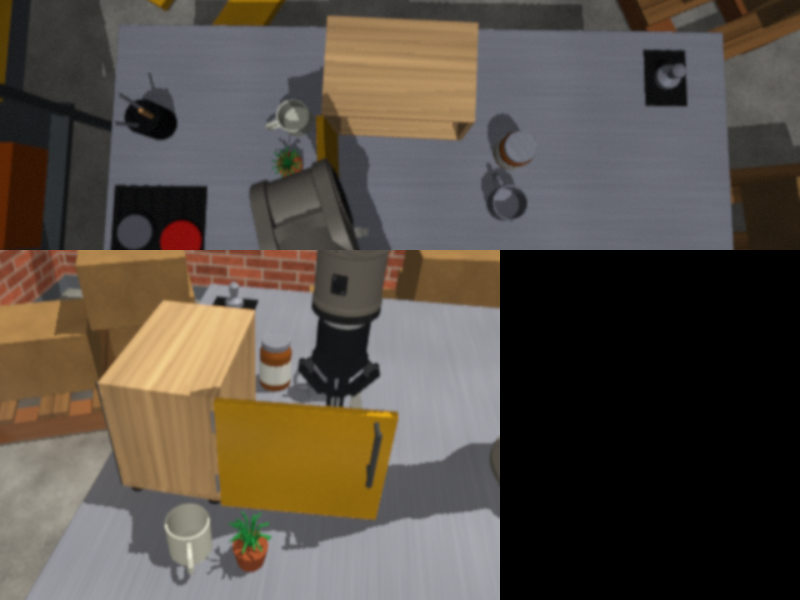

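The door stands at about 87° and all the bystanders are untouched. I'm backing off the inner face, then lifting.

```bash
python3 -m handwheel '[[[-8,0,0,0,0,0,-1],[-20,0,0,0,0,0,-1],[-25,0,-30,0,0,0,-1],[-30,0,-70,0,0,0,-1],[-30,0,-90,0,0,0,-1],[-30,0,-90,0,0,0,-1],[-30,0,-90,0,0,0,-1]]]'; python3 - <<'E'
from rig import ctrl
from h import *
import cv2
w=ctrl.grab_frame("side");hsv=cv2.cvtColor(w["color"],cv2.COLOR_RGB2HSV)
m=cv2.inRange(hsv,(17,200,70),(30,255,255));m[:,:260]=0;m[:190]=0
c=max(cv2.findContours(m,0,2)[0],key=cv2.contourArea);a=cv2.approxPolyDP(c,4,True)[:,0]
for p in a: print(p,onz(w,*map(float,p),270).round())
E
```

```text
clock: 20.18
tcp_pos: [487.5, 145.7, 351.2]
ee_rot: [-2.159, -2.281, 0.001]
wrist_force: [0.5, 0.7, -0.3]
opening: 0.0
grasp_force: 0.0
[272 200] [674. 208. 270.]
[279 283] [612. 409. 270.]
[399 293] [425. 397. 270.]
[416 210] [391. 189. 270.]
```

```bash
python3 -c "
from rig import ctrl
print(ctrl.finish_job())"
```

```text
the job is handed in; nothing more can be done
None
```

The latch was released by pressing the hook at about 6.5 N, and the door now stands open at about 85° with the robot clear. The jar, jug, cup and plant looked undisturbed in the last pictures, and the job was handed in at about 20 s of the 67 s allowed; no verdict came back.

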